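# Clamp the oboe section in its jig

### The arm

A 6-joint arm with a two-finger parallel gripper is mounted at the origin on the work surface. World frame = base frame: x ahead of the robot, y to its left, z up, the work surface at z = 0. Lengths are in mm, angles in rad, forces in N, time in s.
With the tool pointing down it reaches from about 275 to 750 mm from the base axis. Payload 10.2 kg.
Tool frame: the origin (TCP) lies midway between the tips of the shut fingers; the grasp point (between the pads) lies grasp_offset behind it (grasp_offset is the distance from the TCP to the grasp point, in mm); x points along the fingers, z is the direction in which the jaws open and shut, and the axes are right-handed (so a half turn about x gives the same grasp; the last joint's range is limited). The gripper opens to 85 mm and grips with 20 to 120 N. Pads are 22 mm wide; open, the fingers measure 114 mm over their backs; the gripper's body (76 mm by 85 mm) begins 54 mm behind the grasp point. The pads swing forward as they close: fully open they stand 13 mm farther back than shut.
Start: joints at [0.925, 0.313, 1.498, -0, 1.331, -0.223], TCP at [215.429, 478.771, 231.294] pointing down, gripper open.
Joint ranges: [-2.94, 2.94], [-0.97, 2.17], [0.19, 2.56], [-1.23, 4.37], [0.02, 3.11], [-2.88, 2.88]. Speed limits (rad/s): [2.39, 2.39, 3.01, 3.14, 3.14, 3.14].

### API

Orientations are given as a unit quaternion [w, x, y, z].
In Python, from rig import sense, capture, calibration, finish_job, grasp_offset gives the robot as it stands.
- The arm moves only by the shell command python3 -m jog 'ROWS' [FORCE]. ROWS is JSON, a list of rows, each an object with "linear": the shift along the tool's x, y, z scaled (see below), a list of three; "rotation": the turn, a rotation vector about the tool's x, y, z scaled (see below), a list of three; "grip": the finger opening in mm, from 0 to 85.4. A call has 1 to 20 rows; each row is the pose to reach, as a shift and turn from the pose measured when the call began, along the tool's axes at that moment; what a row does not reach only later rows make up. The controller multiplies each number of a shift by 0.3 m and each number of a turn by 0.5 rad. A row lasts 1/12 s, in which the tool goes at most 41.7 mm and 7.16 degrees, less where a joint would pass 70% of its speed; a pose out of reach is approached as far as the arm can. A call with a number of a shift or a turn outside -1 to 1 is refused whole. A call with a gripper value outside its range is refused whole. The fingers move at their own pace and stop on an object; FORCE is the grip in N (left out, the last holds). Time passes only in rows, so rows that repeat a pose let the fingers close. It gives the time, the measured TCP pose, the force and the opening at its end, in the units of the state.
- sense(): the state, without advancing time (a new reading comes with each control period).
- capture(name): name is "side" or "top"; returns (picture, depth): 384x512x3 uint8, red, green, blue; 384x512 float32, mm along the optical axis (not along the pixel's ray), 0 where there is no reading.
- calibration(name): a dict with "intrinsics" (3x3 intrinsics, pixels), "world_from_camera" (4x4, takes a point from camera to world coordinates). Camera axes: x right, y up, looking along -z (the intrinsics and any distortion apply to the point x, -y, -z); pixel columns grow to the right and rows downward; lengths in mm; the calibration is good to about 2 mm. A picture is of the moment at which its call begins. calibration takes no time and is no camera call.
- finish_job(): hands the job in, once; it reports no verdict.
The state is a dict: "time_s": time; "joints": joint angles; "dq": joint speeds; "tau": joint torques, N m; "eef_pos": TCP position; "ee_rot": TCP orientation; "force": force on the tool from outside, world axes, zero at the start; "wrist_torque": the same for the moment, N m; "grip_width": opening from 0.0 (shut) to 1.0 (fully open).
Only numpy, scipy, OpenCV 4.12 (cv2) and the standard library are available. Lean on these libraries where they do the work, as an engineer would, in place of code of your own. Each camera call takes 0.05 s, during which the arm holds its last target.

### The job

One of the two clamping jigs on the bench holds an oboe section lying in its cradle, short of the end stop. With the fingertips, push the section along the cradle until it is fully home against the stop, and only then push the handle of that jig's toggle clamp over past its center so that it snaps down onto the section. Do not lift the section out of its cradle, and leave the empty jig's clamp and everything else on the bench as they are.

Things in the scene. Friction and masses are not known exactly. Their poses are not given: they have to be found in the camera images.
- jig: the jig that holds the section, fixed to the bench: plywood base plate 200 (x) x 160 (y) x 14 mm; origin at the centre of its underside, on the bench; z up; x runs along the cradle towards the end stop, y across it. A wooden V cradle (top edges 48 mm above the bench, 48 mm wide over all) runs from x = -90 to +75 mm at y = 0
- jig_stop (a point): on the face of that jig's end stop (a wooden block 50 mm wide, its top 76 mm above the bench), where the section's axis meets it: jig x = +80 mm, y = 0, 50 mm above the bench
- jig_pivot (a point): middle of the level axis, along the jig's x, about which that jig's clamp lever turns: jig x = +45, y = -45 mm, 75 mm above the bench, in a steel bracket 36 mm wide (x), from y = -73 to -32 mm, 86 mm high
- section_mid (a point): middle of the oboe section, on its axis: dark wooden cylinder, 30 mm in diameter, 180 mm long, about 140 g, with flat plated keys and rings, lying in the V along the jig's x, axis 50 mm above the bench (free to roll). Its near end overhangs the cradle on the jig's -x side. Home against the stop, this point is at jig x = -10 mm; it starts 45 to 65 mm short of that
- jig_lever (a joint): angle of that jig's toggle lever, rad: 0 = open (handle leaning 0.65 from upright to the jig's -y side, hold-down arm up), growing as the handle is pushed to the jig's +y; dead center at about 0.6 (handle nearly upright); past it the lever snaps by itself to about 1.15 (handle leaning 0.5 to +y, arm level, rubber foot on the section). 3 to 5 N at the handle's end moves it
- jig_tip (a point): end of that lever's handle, on its axis (round black grip, 18 mm thick, rounded end 9 mm beyond this point), 110 mm from the lever's axis, in the plane jig x = +45 mm. Open: 112 mm to the -y side of the cradle line and 163 mm above the bench; highest, upright, 185 mm; closed: 8 mm to the +y side, 172 mm high
- spare: the second, empty jig, same build, same axes and same origin as the first, fixed to the bench; its clamp is open and stays open
- spare_lever (a joint): angle of the empty jig's lever (0 = open), to be left alone
- ferrule: a loose brass tube ring, 28 mm across, 16 mm tall, standing on the base plate of one jig; a bystander
- jar: a small closed jar, 44 mm across, 42 mm tall; a bystander
- hammer: a small hammer lying on the bench, 220 mm long; a bystander
- driver: a screwdriver lying on the bench, 170 mm long; a bystander
- case: a grey reed case, 60 x 100 x 22 mm; a bystander
- spool: a wooden thread spool, 40 mm across, 40 mm tall; a bystander
- section: the same oboe section; origin on its surface, 15 mm from the axis, half-way along; x along its axis
Not all that is in view belongs to the job. Leave any blue or orange look-alike of the section alone.

How it is judged:
By the outcome, as a careful person would: the job done as asked, in the order asked, and still so for the second after the job is handed in, with the robot touching nothing.
It also fails if it takes over 48 s, if anything falls off the work surface, if the arm or the gripper's body presses on something with over 40 N, if the wrist force passes 120 N, or if a joint passes its speed limit or range.

## Working session

There is one attempt and no reset: what is moved stays moved. The work goes in short steps, Python scripts to look and compute and a shell command to move; the robot and the scene stay as the last step left them, time stands still between calls to the robot, and variables do not carry over. Pictures are saved under pics/ and viewed, and the job is handed in when it is done.

```bash
ls; mkdir -p pics; python3 - <<'E'
from rig import *
import cv2,numpy as np
np.set_printoptions(precision=3,suppress=True)
print(sense(),grasp_offset)
for n in ("side","top"):
    im,d=capture(n); c=calibration(n); print(n,c)
    cv2.imwrite(f"pics/{n}0.png",cv2.cvtColor(im,cv2.COLOR_RGB2BGR)); np.savez(f"pics/{n}0.npz",im=im,d=d)
E
```

```text
pics
{'time_s': 0.0, 'joints': array([ 0.925,  0.313,  1.498,  0.   ,  1.331, -0.223]), 'dq': array([ 0.   ,  0.001, -0.   ,  0.   ,  0.001, -0.   ]), 'tau': array([ -0.001, -41.226, -25.974,  -0.   ,   0.004,   0.   ]), 'eef_pos': array([215.269, 478.568, 230.749]), 'ee_rot': array([ 0.593, -0.384,  0.594,  0.384]), 'force': array([0.054, 0.531, 0.545]), 'wrist_torque': array([0.006, 0.017, 0.035]), 'grip_width': 0.9984244472064601} 18.700000000000003
side {'intrinsics': array([[346.498,   0.   , 257.254],
       [  0.   , 346.498, 191.235],
       [  0.   ,   0.   ,   1.   ]]), 'world_from_camera': array([[   0.867,    0.354,   -0.35 ,  117.35 ],
       [  -0.498,    0.608,   -0.618, -699.442],
       [  -0.006,    0.71 ,    0.704,  912.849],
       [   0.   ,    0.   ,    0.   ,    1.   ]])}
top {'intrinsics': array([[485.205,   0.   , 259.447],
       [  0.   , 485.205, 195.277],
       [  0.   ,   0.   ,   1.   ]]), 'world_from_camera': array([[  -0.012,    0.987,   -0.161,  313.364],
       [  -1.   ,   -0.014,   -0.009,   18.721],
       [  -0.011,    0.161,    0.987, 1369.044],
       [   0.   ,    0.   ,    0.   ,    1.   ]])}
```

View pics/side0.png

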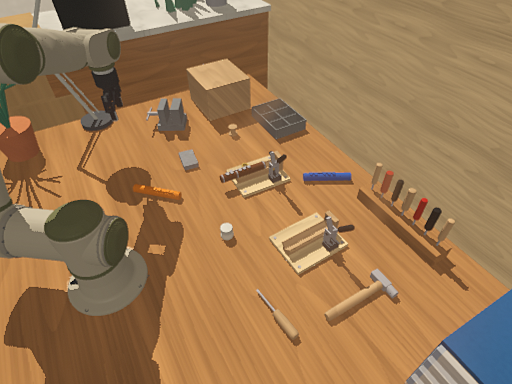

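View pics/top0.png

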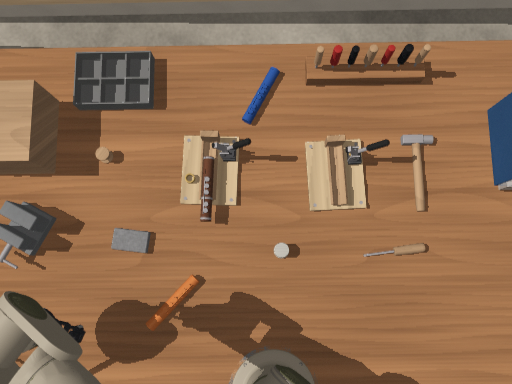

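Candidates for the section in the top view: the dark cylinder at (207,188) in the left jig, the blue look-alike at (261,95) and the orange one at (173,302). The empty jig is at (336,175). I choose the dark one in the left jig and will check it in a close crop.

```bash
python3 - <<'E'
import cv2,numpy as np
a=cv2.imread("pics/top0.png")[120:230,170:260]; b=cv2.imread("pics/side0.png")[140:205,210:300]
a=cv2.resize(a,None,fx=5,fy=5,interpolation=cv2.INTER_CUBIC); b=cv2.resize(b,None,fx=6,fy=6,interpolation=cv2.INTER_CUBIC)
cv2.imwrite("pics/ca.png",a);cv2.imwrite("pics/cb.png",b)
E
```

```text
(no output)
```

View pics/ca.png

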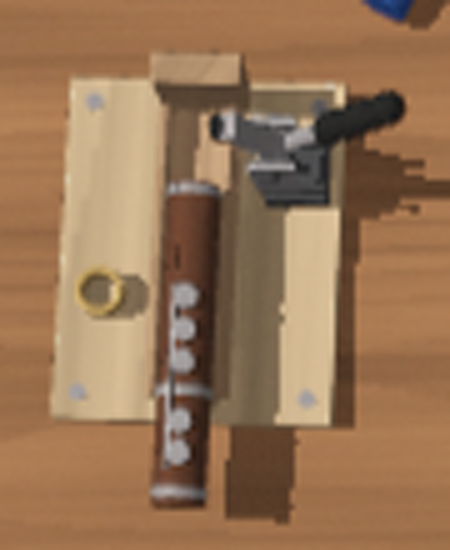

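View pics/cb.png

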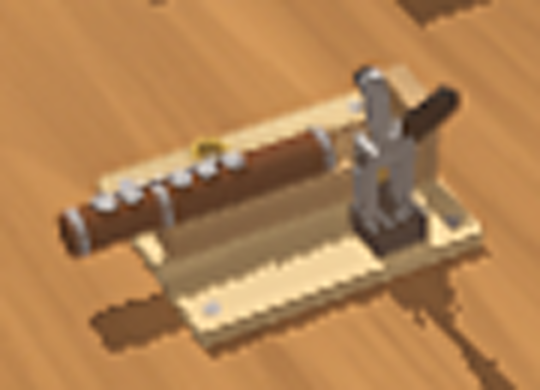

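The crop confirms the dark section with plated keys and rings, far end at about (209,157), near end at (205,219), in the left jig. That jig's handle tip is at about (248,140) on the -y side, and the ferrule is on the +y side of the plate at (190,178).

```bash
cat > h.py <<'E'
import numpy as np, cv2
from rig import *
np.set_printoptions(precision=2,suppress=True)
def ray(n,u,v,z):
    c=calibration(n);K=c["intrinsics"];T=c["world_from_camera"]
    d=np.array([(u-K[0,2])/K[0,0],-(v-K[1,2])/K[1,1],-1]); d=T[:3,:3]@d; o=T[:3,3]
    return o+d*(z-o[2])/d[2]
def proj(n,p):
    c=calibration(n);K=c["intrinsics"];T=c["world_from_camera"]
    q=T[:3,:3].T@(np.array(p)-T[:3,3]); return np.array([K[0,0]*q[0]/-q[2]+K[0,2],K[1,1]*-q[1]/-q[2]+K[1,2]])
E
python3 - <<'E'
from h import *
for n,v in dict(TL=(184,136),TR=(239.4,137),BL=(180,203),BR=(236.6,205)).items(): print(n,ray("top",*v,14))
P=[ray("top",*v,14) for v in((184,136),(239.4,137),(236.6,205),(180,203))]
print("sides",[np.linalg.norm(P[i]-P[i-1]) for i in range(4)],"ctr",np.mean(P,0))
xa=(P[0]+P[1]-P[2]-P[3]);print("yaw",np.arctan2(xa[1],xa[0]))
f,b=ray("top",208.8,157.4,55),ray("top",205.4,219,50);print("sec",f,b,np.linalg.norm(f-b),np.arctan2(*(f-b)[1::-1]))
print("tip",ray("top",248.4,140,163))
# mask refine: brown section side
im=np.load("pics/top0.npz")["im"]; hsv=cv2.cvtColor(im,cv2.COLOR_RGB2HSV)
roi=np.zeros(im.shape[:2],np.uint8); roi[125:215,176:245]=1
m=((hsv[...,2]>195)&(hsv[...,1]<110)).astype(np.uint8)*roi
# plywood
print(hsv[150,190],hsv[195,232],hsv[150,176],hsv[175,206])
E
```

```text
TL [711.48 246.69  14.  ]
TR [706.05  86.4   14.  ]
BL [515.74 255.48  14.  ]
BR [507.84  95.39  14.  ]
sides [np.float64(195.94438005000123), np.float64(160.38142404539056), np.float64(198.41855282569037), np.float64(160.2841471677568)] ctr [610.28 170.99  14.  ]
yaw -0.045107637790550936
sec [636.79 169.86  55.  ] [465.15 178.94  50.  ] 171.95698114561472 -0.05282439307446199
tip [654.56  55.89 163.  ]
[ 18  80 200] [ 18  77 214] [ 14 133 169] [ 10 139 110]
```

```bash
cat >> h.py <<'E'
from scipy.spatial.transform import Rotation as R
def tool(s=None):
    s=s or sense(); q=s["ee_rot"]; return s["eef_pos"],R.from_quat([q[1],q[2],q[3],q[0]]).as_matrix()
def shift(target,p=None):
    p,M=tool(); return (M.T@(np.array(target)-p))/300
def J(x,y,z,o=(610,171),yaw=-0.048):
    c,s=np.cos(yaw),np.sin(yaw); return np.array([o[0]+c*x-s*y,o[1]+s*x+c*y,z])
E
python3 - <<'E'
from h import *
p,M=tool();print(p,M)
print("yaw err to make tool z = world y / x:",M)
for n,(y0,y1,x0,x1,f) in dict(top=(110,235,165,265,5),side=(135,210,205,300,6)).items():
    im=cv2.resize(cv2.imread(f"pics/{n}0.png")[y0:y1,x0:x1],None,fx=f,fy=f,interpolation=cv2.INTER_CUBIC)
    for q in [(-100,-80,14),(100,-80,14),(100,80,14),(-100,80,14),(80,-25,76),(80,25,76),(45,-112,163),(45,-45,75),(-150,0,50),(-150,0,65),(30,0,65)]:
        u=(proj(n,J(*q))-[x0,y0]+.5)*f
        cv2.drawMarker(im,tuple(int(a) for a in u),(0,255,0),0,12,1)
    cv2.imwrite(f"pics/ov_{n}.png",im)
E
```

```text
[215.31 478.58 230.81] [[-0.   -0.91  0.41]
 [-0.    0.41  0.91]
 [-1.    0.   -0.  ]]
yaw err to make tool z = world y / x: [[-0.   -0.91  0.41]
 [-0.    0.41  0.91]
 [-1.    0.   -0.  ]]
```

View pics/ov_top.png

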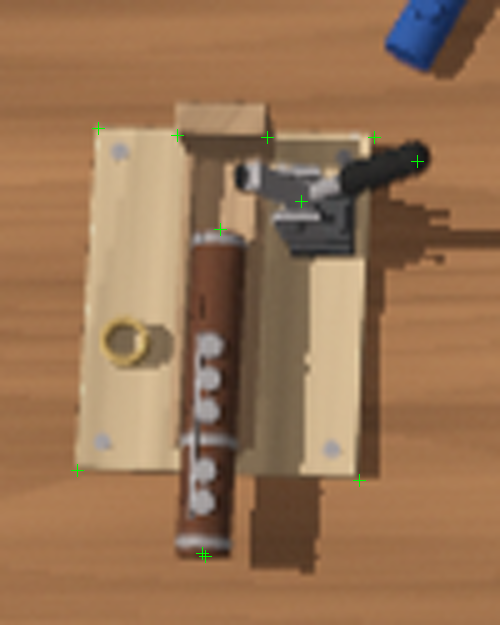

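View pics/ov_side.png

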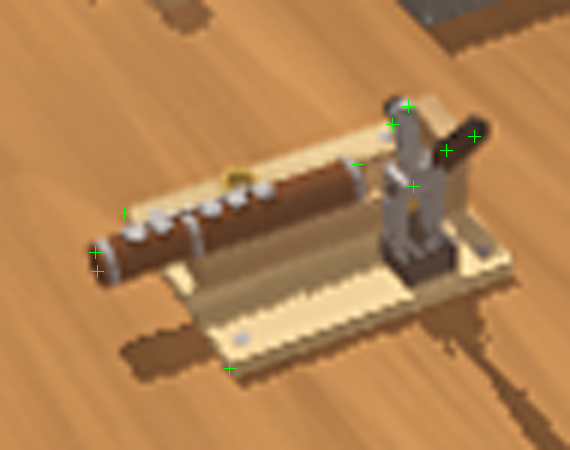

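The overlay agrees within about 3 mm in both views: plate corners, stop edge, tip and section end. Near end of the section is at about jig x = -150, so it has about 50 mm to go.

```bash
python3 - <<'E'
from h import *
print(J(-190,0,120),shift(J(-190,0,200)))
E
```

```text
[420.22 180.12 120.  ] [ 0.1  -1.03 -0.63]
```

```bash
python3 -m jog '[{"linear":[0.01,-0.1,-0.06],"rotation":[-0.1,0,0],"grip":0},{"linear":[0.02,-0.2,-0.12],"rotation":[-0.2,0,0],"grip":0},{"linear":[0.03,-0.3,-0.18],"rotation":[-0.3,0,0],"grip":0},{"linear":[0.04,-0.4,-0.24],"rotation":[-0.4,0,0],"grip":0},{"linear":[0.05,-0.5,-0.31],"rotation":[-0.5,0,0],"grip":0},{"linear":[0.06,-0.6,-0.37],"rotation":[-0.6,0,0],"grip":0},{"linear":[0.07,-0.7,-0.43],"rotation":[-0.7,0,0],"grip":0},{"linear":[0.08,-0.8,-0.5],"rotation":[-0.75,0,0],"grip":0},{"linear":[0.09,-0.9,-0.56],"rotation":[-0.75,0,0],"grip":0},{"linear":[0.1,-1.0,-0.62],"rotation":[-0.75,0,0],"grip":0},{"linear":[0.1,-1.0,-0.62],"rotation":[-0.75,0,0],"grip":0},{"linear":[0.1,-1.0,-0.62],"rotation":[-0.75,0,0],"grip":0}]' 40
python3 - <<'E'
from h import *
p,M=tool();print(p,M,sense()["force"],sense()["time_s"]);print(shift(J(-190,0,42)))
E
```

```text
time_s: 1.1
eef_pos: [412.9, 184.8, 200.5]
ee_rot: [0.512, -0.487, 0.513, 0.487]
force: [-0.5, -0.1, -0.1]
grip_width: -0.004
[412.91 184.75 200.51] [[-0.   -1.    0.05]
 [-0.    0.05  1.  ]
 [-1.    0.   -0.  ]] [-0.51 -0.1  -0.13] 1.1
[ 0.53 -0.03 -0.01]
```

```bash
python3 -m jog '[{"linear":[0.1,0,-0.01],"rotation":[0,0,0],"grip":0},{"linear":[0.2,0,-0.015],"rotation":[0,0,0],"grip":0},{"linear":[0.3,0,-0.015],"rotation":[0,0,0],"grip":0},{"linear":[0.4,0,-0.015],"rotation":[0,0,0],"grip":0},{"linear":[0.5,0,-0.015],"rotation":[0,0,0],"grip":0},{"linear":[0.53,0,-0.015],"rotation":[0,0,0],"grip":0},{"linear":[0.53,0,-0.015],"rotation":[0,0,0],"grip":0}]'
python3 - <<'E'
from h import *
p,M=tool();print(p,sense()["force"]);print(shift(J(-161,0,42)),shift(J(-111,0,42)))
for n in("top","side"):
    im,_=capture(n); x0,y0=(160,120) if n=="top" else (180,110)
    cv2.imwrite(f"pics/p1{n}.png",cv2.resize(im[y0:y0+130,x0:x0+130,::-1],None,fx=4,fy=4))
E
```

```text
time_s: 1.68
eef_pos: [410.8, 180.7, 40.1]
ee_rot: [0.51, -0.486, 0.514, 0.489]
force: [-1.2, -0.2, -0.2]
grip_width: 0.005
[410.81 180.73  40.13] [-1.15 -0.17 -0.21]
[-0.01 -0.13 -0.  ] [-0.01 -0.29 -0.  ]
```

View pics/p1side.png

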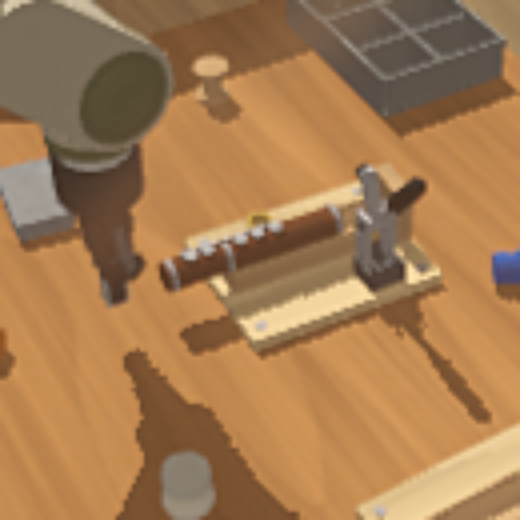

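View pics/p1top.png

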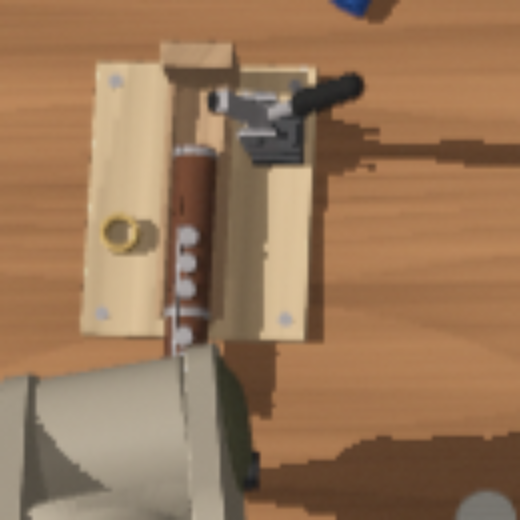

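The fingers stand 30 mm or so short of the section's near end (side crop at about (120,290) against (165,270)), in line with it. Pushing gently.

```bash
python3 -m jog '[{"linear":[0,-0.03,0],"rotation":[0,0,0],"grip":0},{"linear":[0,-0.06,0],"rotation":[0,0,0],"grip":0},{"linear":[0,-0.08,0],"rotation":[0,0,0],"grip":0},{"linear":[0,-0.1,0],"rotation":[0,0,0],"grip":0},{"linear":[0,-0.115,0],"rotation":[0,0,0],"grip":0},{"linear":[0,-0.13,0],"rotation":[0,0,0],"grip":0},{"linear":[0,-0.145,0],"rotation":[0,0,0],"grip":0},{"linear":[0,-0.16,0],"rotation":[0,0,0],"grip":0},{"linear":[0,-0.175,0],"rotation":[0,0,0],"grip":0},{"linear":[0,-0.19,0],"rotation":[0,0,0],"grip":0},{"linear":[0,-0.205,0],"rotation":[0,0,0],"grip":0},{"linear":[0,-0.22,0],"rotation":[0,0,0],"grip":0},{"linear":[0,-0.22,0],"rotation":[0,0,0],"grip":0}]'
python3 - <<'E'
from h import *
p,M=tool();print(p,sense()["force"]);print(shift(J(-111,0,42)))
for n in("side",):
    im,_=capture(n); x0,y0=(160,120) if n=="top" else (180,110)
    cv2.imwrite(f"pics/p2{n}.png",cv2.resize(im[y0:y0+130,x0:x0+130,::-1],None,fx=4,fy=4))
E
```

```text
time_s: 2.87
eef_pos: [479.9, 177.3, 42.7]
ee_rot: [0.513, -0.488, 0.512, 0.487]
force: [0.1, 0.5, -0.1]
grip_width: 0.0
[479.89 177.34  42.68] [ 0.07  0.55 -0.09]
[ 0.   -0.06 -0.  ]
```

View pics/p2side.png

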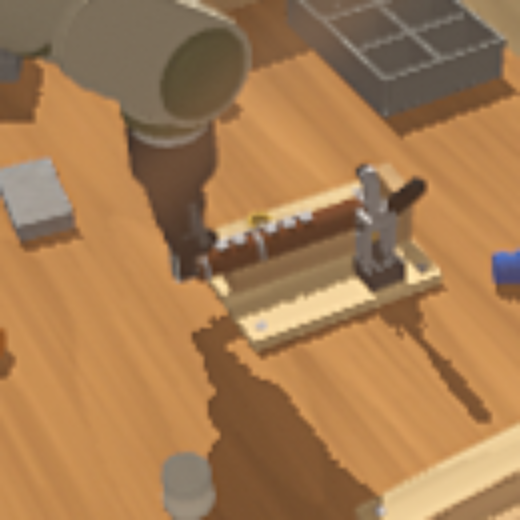

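It is sliding. Section end is at the fingertips (190,260), the far end is hidden behind the clamp. On to the stop in small steps.

```bash
python3 -m jog '[{"linear":[0,-0.01,0],"rotation":[0,0,0],"grip":0},{"linear":[0,-0.02,0],"rotation":[0,0,0],"grip":0},{"linear":[0,-0.03,0],"rotation":[0,0,0],"grip":0},{"linear":[0,-0.04,0],"rotation":[0,0,0],"grip":0},{"linear":[0,-0.05,0],"rotation":[0,0,0],"grip":0},{"linear":[0,-0.05,0],"rotation":[0,0,0],"grip":0},{"linear":[0,-0.05,0],"rotation":[0,0,0],"grip":0}]'
python3 -m jog '[{"linear":[0,-0.007,0],"rotation":[0,0,0],"grip":0},{"linear":[0,-0.013,0],"rotation":[0,0,0],"grip":0},{"linear":[0,-0.02,0],"rotation":[0,0,0],"grip":0},{"linear":[0,-0.02,0],"rotation":[0,0,0],"grip":0}]'
```

```text
time_s: 3.5
eef_pos: [494.8, 176.6, 42.6]
ee_rot: [0.513, -0.488, 0.512, 0.487]
force: [-0.4, 0.3, -0.7]
grip_width: 0.0
time_s: 3.83
eef_pos: [500.4, 176.3, 42.5]
ee_rot: [0.512, -0.487, 0.513, 0.487]
force: [-2.8, -0.1, 1.6]
grip_width: 0.003
```

```bash
python3 -m jog '[{"linear":[0,-0.005,0],"rotation":[0,0,0],"grip":0},{"linear":[0,-0.01,0],"rotation":[0,0,0],"grip":0},{"linear":[0,-0.01,0],"rotation":[0,0,0],"grip":0}]'
python3 - <<'E'
from h import *
for n in("top","side"):
    im,_=capture(n); x0,y0=(160,120) if n=="top" else (180,110)
    cv2.imwrite(f"pics/p3{n}.png",cv2.resize(im[y0:y0+100,x0:x0+130,::-1],None,fx=6,fy=6))
print(sense()["force"])
E
```

```text
time_s: 4.08
eef_pos: [500.4, 176.3, 42.4]
ee_rot: [0.51, -0.486, 0.515, 0.489]
force: [-17.4, -0.6, 13.3]
grip_width: -0.004
[-17.66   0.2   13.23]
```

View pics/p3top.png

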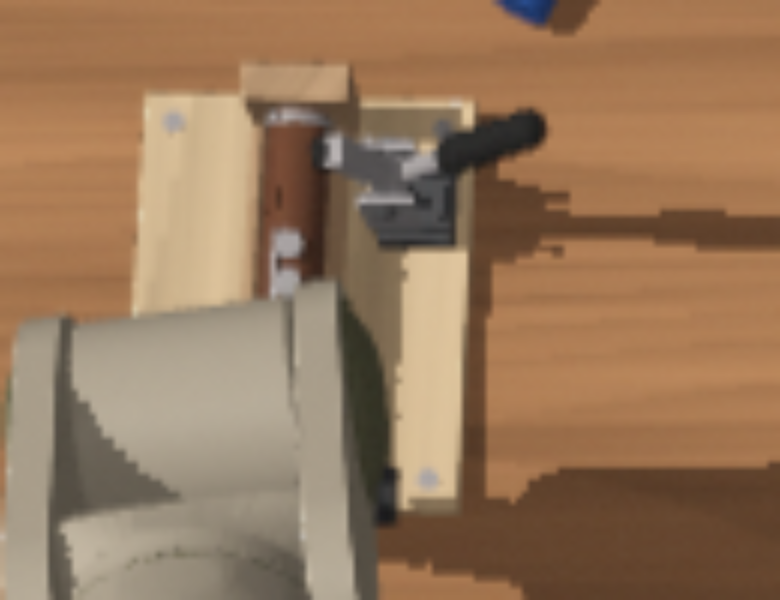

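View pics/p3side.png

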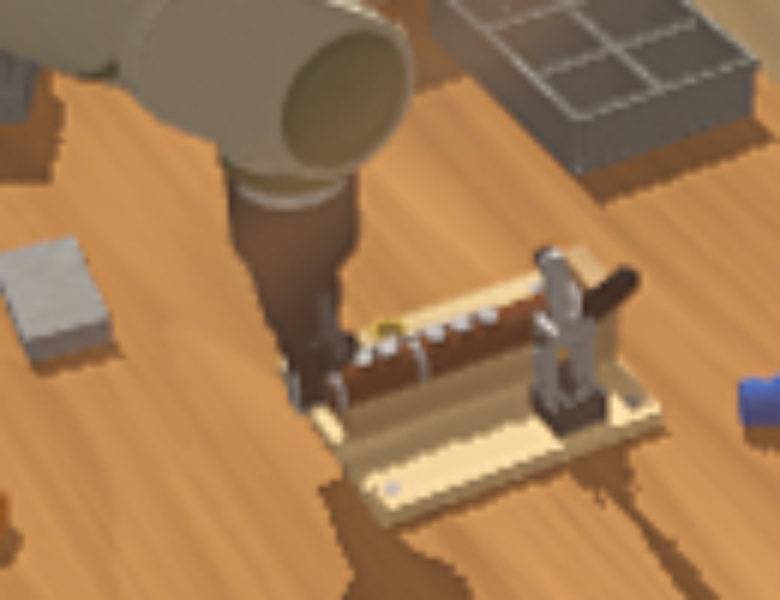

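Force jumped to -17 N along the push and the fingers stopped: against the stop. Backing off and lifting to see it clear.

```bash
python3 -m jog '[{"linear":[0,0.02,0],"rotation":[0,0,0],"grip":0},{"linear":[0,0.06,0],"rotation":[0,0,0],"grip":0},{"linear":[0,0.12,0],"rotation":[0,0,0],"grip":0},{"linear":[-0.1,0.15,-0.1],"rotation":[0,0,0],"grip":0},{"linear":[-0.2,0.15,-0.2],"rotation":[0,0,0],"grip":0},{"linear":[-0.3,0.15,-0.3],"rotation":[0,0,0],"grip":0},{"linear":[-0.4,0.15,-0.4],"rotation":[0,0,0],"grip":0},{"linear":[-0.5,0.15,-0.5],"rotation":[0,0,0],"grip":0},{"linear":[-0.55,0.15,-0.6],"rotation":[0,0,0],"grip":0},{"linear":[-0.55,0.15,-0.65],"rotation":[0,0,0],"grip":0},{"linear":[-0.55,0.15,-0.65],"rotation":[0,0,0],"grip":0}]'
python3 - <<'E'
from h import *
for n in("top","side"):
    im,_=capture(n); x0,y0=(170,120) if n=="top" else (190,130)
    cv2.imwrite(f"pics/p4{n}.png",cv2.resize(im[y0:y0+95,x0:x0+110,::-1],None,fx=6,fy=6,interpolation=cv2.INTER_CUBIC))
    for q in [(80,0,50),(80,0,65),(80,25,76),(-100,0,65),(-100,0,50)]: print(n,q,(proj(n,J(*q))-[x0,y0]+.5)*6)
E
```

```text
time_s: 5.1
eef_pos: [447.7, -18.7, 209.2]
ee_rot: [0.511, -0.486, 0.515, 0.487]
force: [-0.2, 1.1, -0.6]
grip_width: -0.001
top (80, 0, 50) [243.31 119.39]
top (80, 0, 65) [239.71 110.5 ]
top (80, 25, 76) [182.77 102.13]
top (-100, 0, 65) [218.9  494.53]
top (-100, 0, 50) [222.81 499.36]
side (80, 0, 50) [516.05 189.37]
side (80, 0, 65) [516.77 171.32]
side (80, 25, 76) [498.34 136.2 ]
side (-100, 0, 65) [260.51 257.56]
side (-100, 0, 50) [261.86 275.71]
```

View pics/p4top.png

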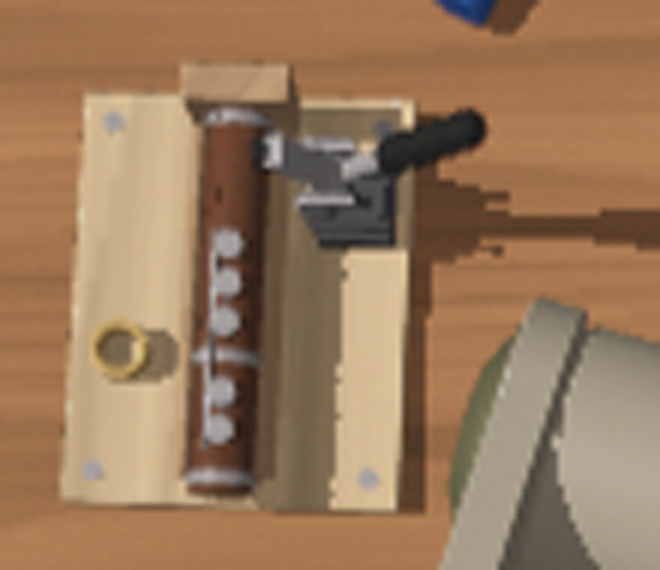

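View pics/p4side.png

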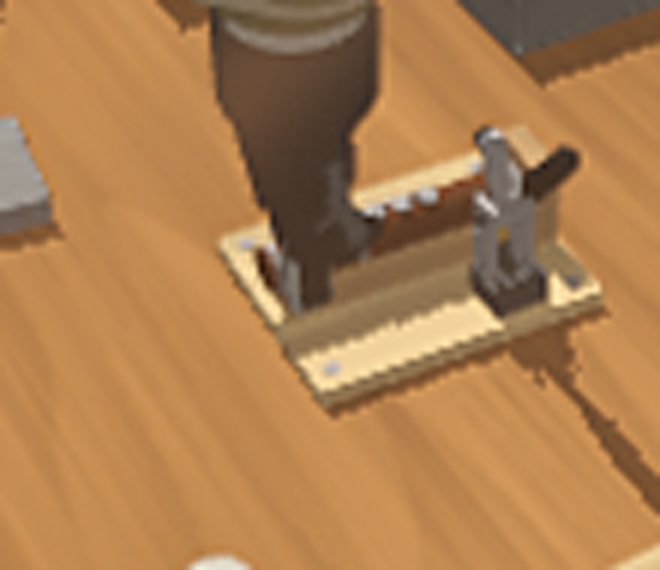

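The section is home: far ring at row 108 (predicted stop line 110 at that height), near end at row about 495 (predicted 494–499). The lever is still open and the ferrule unmoved. Next, the handle.

```bash
python3 - <<'E'
from h import *
print(J(47,-155,143),shift(J(47,-155,209)),shift(J(47,-155,145)))
print(tool()[1])
E
```

```text
[649.51  13.92 143.  ] [-0.01 -0.67  0.13] [ 0.2  -0.67  0.13]
[[-0.01 -1.    0.05]
 [-0.    0.05  1.  ]
 [-1.    0.01 -0.  ]]
```

```bash
python3 -m jog '[{"linear":[0,-0.1,0.02],"rotation":[0,0,0],"grip":0},{"linear":[0,-0.2,0.04],"rotation":[0,0,0],"grip":0},{"linear":[0,-0.3,0.06],"rotation":[0,0,0],"grip":0},{"linear":[0,-0.4,0.08],"rotation":[0,0,0],"grip":0},{"linear":[0,-0.5,0.1],"rotation":[0,0,0],"grip":0},{"linear":[0,-0.6,0.12],"rotation":[0,0,0],"grip":0},{"linear":[0,-0.67,0.13],"rotation":[0,0,0],"grip":0},{"linear":[0.1,-0.67,0.13],"rotation":[0,0,0],"grip":0},{"linear":[0.2,-0.67,0.13],"rotation":[0,0,0],"grip":0},{"linear":[0.2,-0.67,0.13],"rotation":[0,0,0],"grip":0},{"linear":[0.2,-0.67,0.13],"rotation":[0,0,0],"grip":0}]'
python3 - <<'E'
from h import *
for n in("top","side"):
    im,_=capture(n); x0,y0=(170,100) if n=="top" else (220,90)
    cv2.imwrite(f"pics/p5{n}.png",cv2.resize(im[y0:y0+120,x0:x0+120,::-1],None,fx=5,fy=5,interpolation=cv2.INTER_CUBIC))
print(shift(J(47,-95,145)),shift(J(47,-60,145)))
E
```

```text
time_s: 6.12
eef_pos: [648.5, 14.1, 144.9]
ee_rot: [0.509, -0.485, 0.515, 0.49]
force: [0.3, 0.2, 0.6]
grip_width: 0.002
[0.01 0.   0.2 ] [0.01 0.   0.32]
```

View pics/p5side.png

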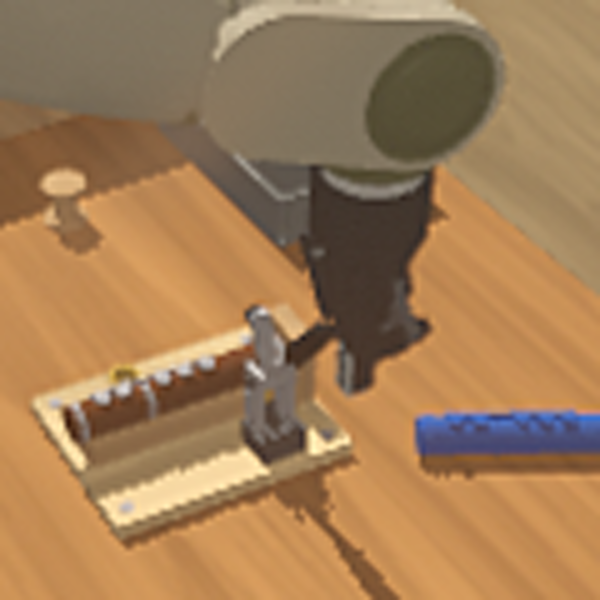

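View pics/p5top.png

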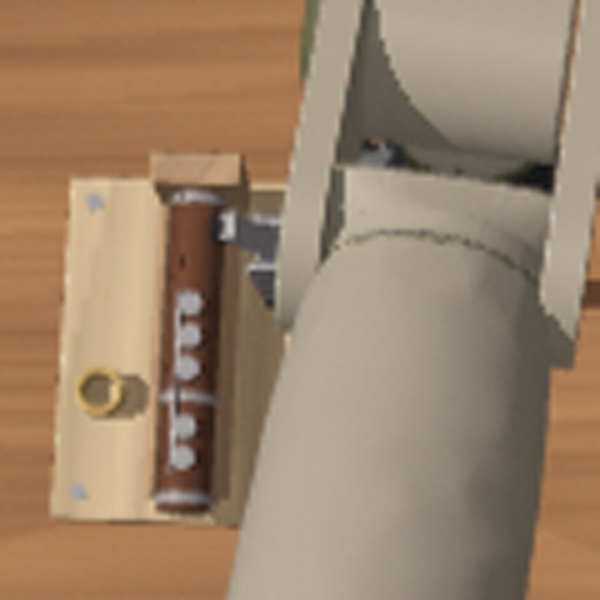

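The fingers stand beside the handle, but the finger knuckles (side crop (425,325)) bulge in the push direction. I'll turn the gripper a quarter so that only the fingertips' flat side meets the handle.

```bash
python3 -c "
from h import *
print(sense()['joints'])"
python3 -m jog '[{"linear":[-0.03,0,-0.03],"rotation":[0.2,0,0],"grip":0},{"linear":[-0.05,0,-0.05],"rotation":[0.4,0,0],"grip":0},{"linear":[-0.05,0,-0.05],"rotation":[0.6,0,0],"grip":0},{"linear":[-0.05,0,-0.05],"rotation":[0.8,0,0],"grip":0},{"linear":[-0.05,0,-0.05],"rotation":[1,0,0],"grip":0},{"linear":[-0.05,0,-0.05],"rotation":[1,0,0],"grip":0}]'
python3 -c "
from h import *
print(sense()['joints'],tool())"
```

```text
[-0.16  0.66  1.19 -0.    1.3  -1.68]
time_s: 6.72
eef_pos: [649.9, -1.5, 165.5]
ee_rot: [0.617, -0.345, 0.619, 0.344]
force: [-0.4, -0.3, -0.1]
grip_width: -0.0
[-0.18  0.64  1.17 -0.    1.33 -1.2 ] (array([649.89,  -1.54, 165.52]), array([[-0.  , -0.85,  0.53],
       [-0.  ,  0.53,  0.85],
       [-1.  ,  0.  , -0.  ]]))
```

```bash
python3 -m jog '[{"linear":[0,0,0],"rotation":[0.25,0,0],"grip":0},{"linear":[0,0,0],"rotation":[0.5,0,0],"grip":0},{"linear":[0,0,0],"rotation":[0.75,0,0],"grip":0},{"linear":[0,0,0],"rotation":[1,0,0],"grip":0},{"linear":[0,0,0],"rotation":[1,0,0],"grip":0}]'
python3 -m jog '[{"linear":[0,0,0],"rotation":[0.25,0,0],"grip":0},{"linear":[0,0,0],"rotation":[0.5,0,0],"grip":0},{"linear":[0,0,0],"rotation":[0.75,0,0],"grip":0},{"linear":[0,0,0],"rotation":[1,0,0],"grip":0},{"linear":[0,0,0],"rotation":[1,0,0],"grip":0},{"linear":[0,0,0],"rotation":[1,0,0],"grip":0}]'
python3 - <<'E'
from h import *
print(sense()['joints'],tool())
print(shift(J(46,-150,152)),shift(J(46,-90,152)),shift(J(46,-50,152)))
E
```

```text
time_s: 7.13
eef_pos: [650.3, -1.4, 167.1]
ee_rot: [0.684, -0.181, 0.684, 0.18]
force: [0.4, -0.2, 0.2]
grip_width: -0.002
time_s: 7.63
eef_pos: [650.5, -1.3, 167.8]
ee_rot: [0.708, -0.009, 0.707, 0.007]
force: [0.1, 0.6, 0.1]
grip_width: -0.004
[-0.18  0.64  1.17 -0.    1.33 -0.2 ] (array([650.49,  -1.32, 167.85]), array([[ 0.  , -0.02,  1.  ],
       [-0.  ,  1.  ,  0.02],
       [-1.  , -0.  ,  0.  ]]))
[ 0.05  0.07 -0.  ] [0.05 0.27 0.01] [0.05 0.4  0.02]
```

```bash
python3 -m jog '[{"linear":[0.03,0.02,0],"rotation":[0,0,0],"grip":0},{"linear":[0.06,0.05,0],"rotation":[0,0,0],"grip":0},{"linear":[0.06,0.08,0],"rotation":[0,0,0],"grip":0},{"linear":[0.06,0.1,0],"rotation":[0,0,0],"grip":0},{"linear":[0.06,0.12,0],"rotation":[0,0,0],"grip":0},{"linear":[0.06,0.14,0.005],"rotation":[0,0,0],"grip":0},{"linear":[0.06,0.16,0.005],"rotation":[0,0,0],"grip":0},{"linear":[0.06,0.18,0.005],"rotation":[0,0,0],"grip":0},{"linear":[0.06,0.2,0.005],"rotation":[0,0,0],"grip":0},{"linear":[0.06,0.22,0.01],"rotation":[0,0,0],"grip":0},{"linear":[0.06,0.24,0.01],"rotation":[0,0,0],"grip":0},{"linear":[0.06,0.26,0.01],"rotation":[0,0,0],"grip":0},{"linear":[0.06,0.26,0.01],"rotation":[0,0,0],"grip":0}]'
python3 - <<'E'
from h import *
for n in("side",):
    im,_=capture(n); x0,y0=(220,90)
    cv2.imwrite(f"pics/p6{n}.png",cv2.resize(im[y0:y0+120,x0:x0+120,::-1],None,fx=5,fy=5,interpolation=cv2.INTER_CUBIC))
print(sense()["force"],tool()[0],shift(J(46,-50,152)))
E
```

```text
time_s: 8.72
eef_pos: [651.6, 78.1, 149.7]
ee_rot: [0.708, -0.01, 0.706, 0.008]
force: [0.1, -1.1, 1.2]
grip_width: 0.004
[ 0.67 -1.4   1.26] [651.6   77.5  149.53] [-0.01  0.14  0.01]
```

View pics/p6side.png

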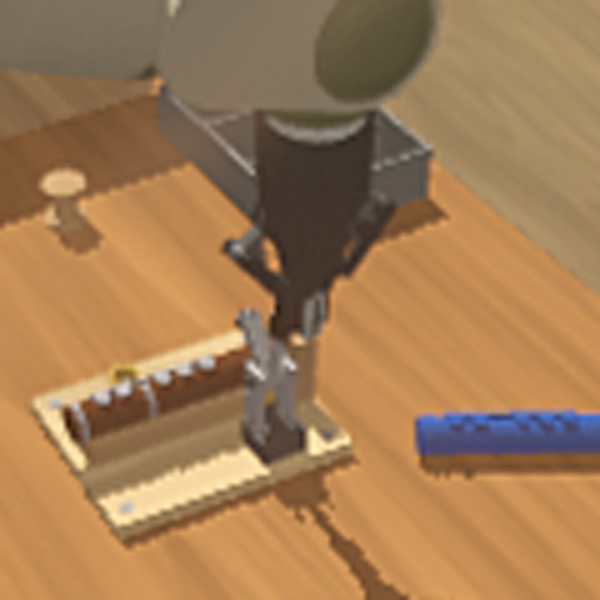

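The handle is moving with the fingertips (side crop (290,320)) under about 1.4 N. On past dead center.

```bash
python3 -m jog '[{"linear":[0,0.015,0],"rotation":[0,0,0],"grip":0},{"linear":[0,0.03,0],"rotation":[0,0,0],"grip":0},{"linear":[0,0.045,0],"rotation":[0,0,0],"grip":0},{"linear":[0,0.06,0],"rotation":[0,0,0],"grip":0},{"linear":[0,0.075,0.005],"rotation":[0,0,0],"grip":0},{"linear":[0,0.09,0.005],"rotation":[0,0,0],"grip":0},{"linear":[0,0.105,0.005],"rotation":[0,0,0],"grip":0},{"linear":[0,0.12,0.005],"rotation":[0,0,0],"grip":0},{"linear":[0,0.135,0.005],"rotation":[0,0,0],"grip":0},{"linear":[0,0.135,0.005],"rotation":[0,0,0],"grip":0}]'
python3 - <<'E'
from h import *
for n in("side",):
    im,_=capture(n); x0,y0=(220,90)
    cv2.imwrite(f"pics/p7{n}.png",cv2.resize(im[y0:y0+120,x0:x0+120,::-1],None,fx=5,fy=5,interpolation=cv2.INTER_CUBIC))
print(sense()["force"],tool()[0],shift(J(46,-50,152)))
E
```

```text
time_s: 9.6
eef_pos: [652.0, 119.0, 149.4]
ee_rot: [0.708, -0.01, 0.707, 0.008]
force: [0.0, 0.1, 0.8]
grip_width: -0.003
[ 0.38 -0.76 -0.57] [652.03 118.52 149.38] [-0.01  0.    0.01]
```

View pics/p7side.png

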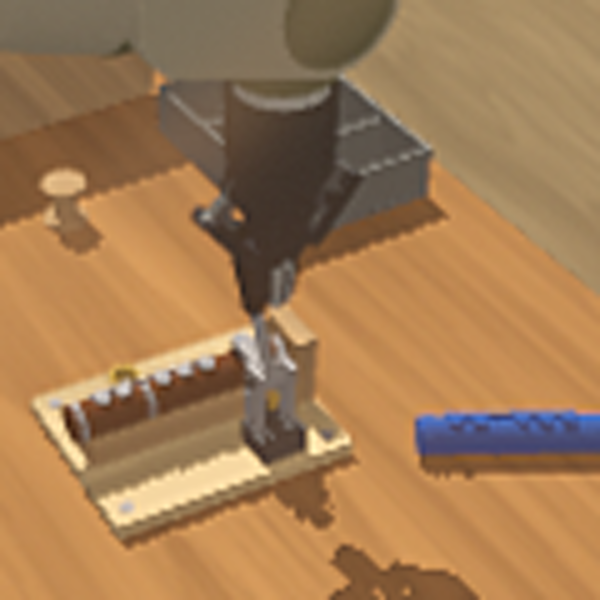

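The arm now appears level over the section (245,345) and the force is gone, so it probably snapped. Withdrawing to look.

```bash
python3 -m jog '[{"linear":[0,-0.04,0],"rotation":[0,0,0],"grip":0},{"linear":[0,-0.12,0],"rotation":[0,0,0],"grip":0},{"linear":[0,-0.24,0],"rotation":[0,0,0],"grip":0},{"linear":[-0.1,-0.35,0],"rotation":[0,0,0],"grip":0},{"linear":[-0.2,-0.45,-0.1],"rotation":[0,0,0],"grip":0},{"linear":[-0.25,-0.5,-0.2],"rotation":[0,0,0],"grip":0},{"linear":[-0.25,-0.5,-0.3],"rotation":[0,0,0],"grip":0},{"linear":[-0.25,-0.5,-0.4],"rotation":[0,0,0],"grip":0},{"linear":[-0.25,-0.5,-0.5],"rotation":[0,0,0],"grip":0},{"linear":[-0.25,-0.5,-0.6],"rotation":[0,0,0],"grip":0},{"linear":[-0.25,-0.5,-0.7],"rotation":[0,0,0],"grip":0},{"linear":[-0.25,-0.5,-0.7],"rotation":[0,0,0],"grip":0}]'
python3 - <<'E'
from h import *
for n in("top","side"):
    im,_=capture(n); x0,y0=(170,110) if n=="top" else (200,120)
    cv2.imwrite(f"pics/p8{n}_full.png",im[...,::-1])
    cv2.imwrite(f"pics/p8{n}.png",cv2.resize(im[y0:y0+105,x0:x0+110,::-1],None,fx=5,fy=5,interpolation=cv2.INTER_CUBIC))
    for q in [(45,8,172),(80,0,65),(-100,0,50),(-100,0,65)]: print(n,q,(proj(n,J(*q))-[x0,y0]+.5)*5)
E
```

```text
time_s: 10.65
eef_pos: [441.8, -36.9, 224.5]
ee_rot: [0.707, -0.009, 0.707, 0.008]
force: [-0.6, -0.4, -0.5]
grip_width: -0.007
top (45, 8, 172) [156.94 149.69]
top (80, 0, 65) [199.76 142.08]
top (-100, 0, 50) [185.68 466.13]
top (-100, 0, 65) [182.42 462.11]
side (45, 8, 172) [337.51  85.55]
side (80, 0, 65) [380.64 192.77]
side (-100, 0, 50) [168.22 279.76]
side (-100, 0, 65) [167.09 264.63]
```

View pics/p8top.png

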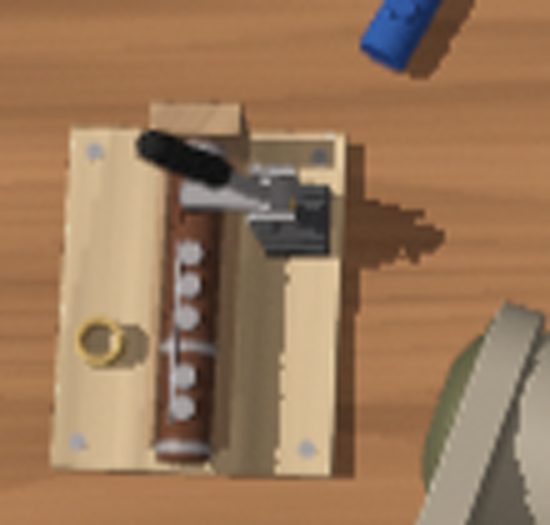

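View pics/p8side.png

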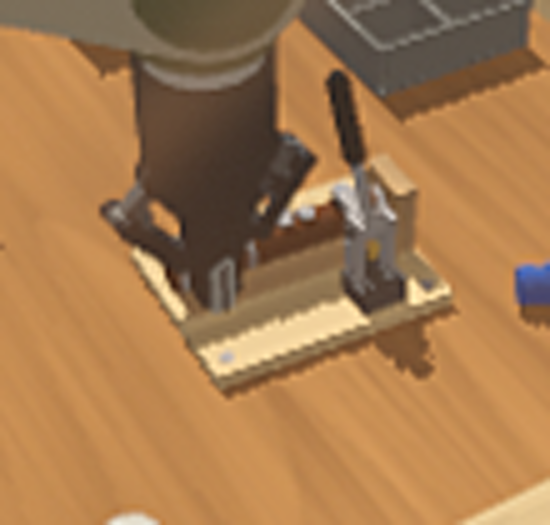

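View pics/p8top_full.png

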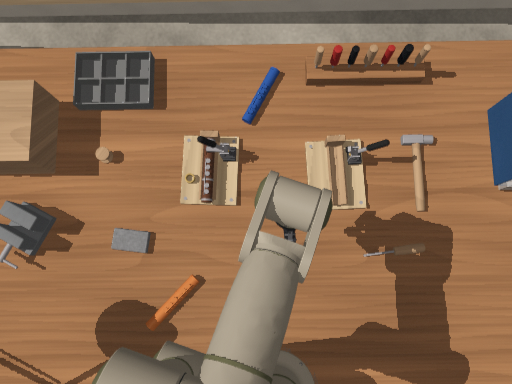

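The handle tip is at (150,143) in the top crop, against (157,150) predicted for closed. The section's near end is at image row 202.4, unchanged from before clamping (202.3), and the spare lever and bystanders are where they were.

```bash
python3 -c "
from rig import *
finish_job()"
```

```text
the job is handed in; nothing more can be done
```

The oboe section is home against the stop and its clamp is closed on it. I handed the job in at about 10.7 s of the 48 s allowed.

- **Section:** I pushed it about 50 mm along the cradle with the shut fingertips until they stopped at about 17 N. A clear view afterwards showed both ends where a section that is home should be, within about 3 mm. Near the end the fingers also read about 13 N upward, which I put down to friction on the end face. The section stayed seated in the V.
- **Clamp:** I then pushed the handle from its -y side past center and it snapped over by itself. The handle tip is within about 3 mm of the closed position. The hold-down arm is level on the section.
- **After clamping:** The section's near end did not move (image row 202.4, against 202.3 before). The empty jig's lever, the ferrule and the other items look undisturbed in the last top view. The arm stands clear, with no contact force.

No check failed, but the last side view had the section's near end hidden behind the gripper, so that final check rests on the top view.

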